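Close the powder die and hold it square in the corner stop

TASK

Put the steel cover on the loaded die block where it stands on the bench, so that it sits fully down in the pocket. Then carry the closed block onto the plate of the blue-fenced corner stop and press it into the corner, lying flat, with a long side flush against the long fence and an end flush against the short fence. Finish while still holding it firmly pressed against both fences with the fingers, cover on, and leave everything else on the bench where it is.

Things in the scene. Friction and masses are not known exactly. Their poses are not given: they have to be found in the camera images.
- die_block: Loose bare-aluminium block, 90 (x) x 56 (y) x 40 (z) mm, 0.3 to 0.5 kg, standing on the bench, z up; origin: centre of its underside. An open pocket 74 x 40 mm, 32 mm deep, in its top (walls 8 mm) holds two small brass-coloured round pans that stay in it. A half turn about z makes no difference.
- cover: Loose steel cover, about 0.12 kg, plug down; origin: centre of its underside. Upwards: plug 69 x 35 x 6 mm (2.5 mm play a side in the block's pocket), flange 84 x 50 x 5 mm that rests on the block's rim, black bar handle 50 (x) x 14 (y) mm from z = 11 to 33 mm. Seated: long side along the block's, origin 34 mm above the block's. A half turn about z makes no difference.
- handle (a point): Centre of the cover's black handle, 22 mm above the cover's origin.
- corner_stop: Fixed aluminium base plate, 150 (x) x 110 (y) x 6 mm, with two blue fences on it; origin at the centre of its underside, on the bench. The fences stand 14 mm above the plate (20 mm above the bench), lower than the block, so the block can be gripped above them. The block sticks on the plate by friction if pressed down while pushed sideways.
- corner (a point): Where the planes of the two fences' inner faces meet, at the height of the plate's upper face, with the axes of corner_stop; 61 mm in x, 41 mm in y and 6 mm in z from that body's origin. A block seated in the corner with its long sides along x has its origin at x = -45 mm, y = -28 mm, z = 0 from here.
- long_fence: Blue fence along the stop's x axis, 120 x 12 x 14 mm, at the plate's +y side; origin at the centre of its underside. Its inner face looks to -y of the stop. Its end is 11 mm short of the corner.
- short_fence: Blue fence along the stop's y axis, 12 x 83 x 14 mm, at the plate's +x end; origin at the centre of its underside. Its inner face looks to -x of the stop. Its end is 8 mm short of the corner.
- timer: Bystander: white kitchen timer, 61 x 68 x 29 mm, origin under its centre.
- petri_2: Bystander: empty clear petri dish, 60 mm across, 13 mm high, origin under its centre.
- scoop_big: Bystander: white measuring scoop, 104 x 56 x 25 mm, origin under its middle.
- tweezers: Bystander: steel tweezers lying flat, 128 x 14 x 8 mm, origin under their middle.

How it is judged:
On the way, in this order (a step that is already met when the one before it is completed fails the run):
1. the cover is fully down in the block's pocket while the block still stands on the bench (z of cover in the frame of die_block between 0.0315 and 0.0358 m and horizontal distance between cover and die_block below 0.006 m and angle between the z axis of cover and the z axis of die_block, either way round below 0.04 rad and height (world z) of die_block below 0.004 m), for 0.2 s.
2. the closed block lies flat on the stop's plate, pressed by the fingers against both fences (z of cover in the frame of die_block between 0.0315 and 0.0358 m and horizontal distance between cover and die_block below 0.006 m and angle between the z axis of cover and the z axis of die_block, either way round below 0.04 rad and x of die_block in the frame of corner between -0.0475 and -0.043 m and y of die_block in the frame of corner between -0.0305 and -0.026 m and z of die_block in the frame of corner between -0.0025 and 0.003 m and angle between the x axis of die_block and the x axis of corner_stop, either way round below 0.035 rad and angle between the z axis of die_block and the z axis of corner_stop, either way round below 0.035 rad and contact force between die_block and long_fence above 1.5 N and contact force between die_block and short_fence above 1.5 N and contact force between the fingers and die_block above 1.5 N and linear speed of die_block below 0.01 m/s), for 0.2 s.
At the end, for the whole second after the job is handed in: Fingers press the block, and the block each fence, with over 1.5 N; it lies flat on the plate at rest, within 2.5 mm of its seat in the corner and 0.035 rad of square; the cover is fully down in the pocket; timer, petri dish, scoop and tweezers are within 30 mm of their starts (all of step 2 and distance of each of timer, petri_2, scoop_big, tweezers from where it was at the start of the episode below 0.03 m); the arm keeps its last pose, push and grip.
It fails at once if a bystander was pushed away by more than 30 mm (distance of any of timer, petri_2, scoop_big, tweezers from where it was at the start of the episode above 0.03 m).
It also fails if it takes over 72 s, if anything falls off the work surface, if the arm or the gripper's body presses on something with over 40 N, if the wrist force passes 120 N, or if a joint passes its speed limit or range.

ROBOT

A 7-joint arm with a two-finger parallel gripper is mounted at the origin on a cart in front of the work surface, level with it; the furniture and walls round the work are solid. World frame = base frame: x ahead of the robot, y to its left, z up, the work surface at z = 0. Lengths are in m, angles in rad, forces in N, time in s.
With the tool pointing down it reaches from about 0.35 to 0.9 m from the base axis. Payload 19.9 kg.
Tool frame: the origin (TCP) lies on the centre line of the jaws, within the pads' length; the fingertips stand 25 mm ahead of it and the grasp point (between the pads) lies 6 mm ahead of it (ctrl.finger_overhang is the distance from the TCP to the fingertips, in m); z points along the fingers, y is the line along which they close (so a half turn about z gives the same grasp; the last joint's range is limited). The gripper opens to 94 mm and grips with 3 to 60 N. Pads are 16 mm wide; open, the fingers measure 119 mm over their backs; the gripper's body (75 mm by 177 mm) begins 78 mm behind the grasp point.
Start: joints at [1.151, 0.417, -0.01, 1.614, 0.005, 1.111, -0.053], TCP at [0.231, -0.581, 0.23] pointing down, gripper open.
Joint ranges: [-2.81, 2.81], [-0.39, 2.02], [-1.27, 1.25], [0.06, 2.57], [-1.19, 4.33], [0.19, 2], [-2.82, 2.82]. Speed limits (rad/s): [1.89, 1.89, 2.39, 2.39, 3.01, 3.01, 3.01].

INTERFACE

Orientations are given as [roll, pitch, yaw] about the fixed x, y, z axes, in that order (R = Rz(yaw) Ry(pitch) Rx(roll)).
In Python, from station import ctrl, get_image, get_calibration gives the robot as it stands. The module is installed in compiled form; this text tells all that it offers.
- The arm moves only by the shell command python3 -m creep 'ROWS' [FORCE]. ROWS is JSON, a list of rows, each an object of numbers: "x", "y", "z": the shift along the tool's x, y, z in mm; "rx", "ry", "rz": the turn, a rotation vector about the tool's x, y, z in degrees; "fingers": the opening, from -1 (shut) to 1 (fully open). In form: [{"x": .., "y": .., "z": .., "rx": .., "ry": .., "rz": .., "fingers": ..}, ...]. A call has 1 to 5 rows; each row shifts and turns the commanded pose from where the row before left it, along the tool's axes as they then stand; what a row does not reach is not made up. A row lasts 1/8 s, in which the tool goes at most 62.5 mm and 10.7 degrees, less where a joint would pass 70% of its speed; a pose out of reach is approached as far as the arm can. A call with a gripper value outside its range is refused whole. The fingers move at their own pace and stop on an object; FORCE is the grip in N (left out, the last holds). Time passes only in rows, so rows that do not move let the fingers close. It gives the time, the measured TCP pose, the force, the opening and the grip force at its end, in the units of the state.
- ctrl.state(): the state, without advancing time (a new reading comes with each control period).
- get_image(name): name is "side" or "top"; returns (picture, depth): 480x640x3 uint8, red, green, blue; 480x640 float32, m along the optical axis (not along the pixel's ray), 0 where there is no reading.
- get_calibration(name): a dict with "fovy" (degrees; the focal length in pixels is half the picture's height over the tangent of half this angle, whatever the lens; pixels are square), "cx", "cy" (the principal point, pixels), "k1" (the pictures are not rectified: a ray, as slopes to the right and down, at radius r is drawn at 1 + k1 r^2 times it, then the intrinsics apply), "xyz" and "rotation" of the camera in the world. Camera axes: x right, y down, z forward; pixel columns grow to the right and rows downward; lengths in m; the calibration is good to about 2 mm. A picture is of the moment at which its call begins. get_calibration takes no time and is no camera call.
- ctrl.hand_in(): hands the job in; it is judged then, once.
The state is a dict: "t": time; "qpos": joint angles; "joint_vel": joint speeds; "effort": joint torques, N m; "tcp_pos": TCP position; "orientation": TCP orientation; "ft_force": force on the tool from outside, world axes, zero at the start; "wrist_torque": the same for the moment, N m; "width": finger opening in m; "finger_force": force on a finger pad.
Only numpy, scipy, OpenCV 4.12 (cv2) and the standard library are available. Lean on these libraries where they do the work, as an engineer would, in place of code of your own. Each camera call takes 0.05 s, during which the arm holds its last target. There are 200 camera calls.

## Working session

There is one attempt and no reset: what is moved stays moved. The work goes in short steps, Python scripts to look and compute and a shell command to move; the robot and the scene stay as the last step left them, time stands still between calls to the robot, and variables do not carry over. Pictures are saved under pics/ and viewed, at most 10 in all, crops included, and the job is handed in when it is done.

```bash
mkdir -p pics; cat > h.py <<'E'
import numpy as np, cv2
from station import ctrl, get_image, get_calibration
from scipy.spatial.transform import Rotation as R
def K(n):
    c=get_calibration(n); f=240/np.tan(np.radians(c["fovy"])/2); return c,f
def rays(n,uv):
    c,f=K(n); uv=np.atleast_2d(np.float64(uv))
    d=(uv-[c["cx"],c["cy"]])/f; s=d.copy()
    for _ in range(20): s=d/(1+c["k1"]*(s**2).sum(1,keepdims=True))
    M=np.array(c["rotation"]); M=M if M.shape==(3,3) else R.from_euler('xyz',M).as_matrix()
    return np.array(c["xyz"]), np.c_[s,np.ones(len(s))]@M.T
def onplane(n,uv,z):
    o,d=rays(n,uv); return o+d*((z-o[2])/d[:,2])[:,None]
def cloud(n,dep):
    v,u=np.mgrid[:480,:640]; o,d=rays(n,np.c_[u.ravel(),v.ravel()])
    return (o+d*dep.reshape(-1,1)).reshape(480,640,3)
def save(n,name):
    im,dep=get_image(n); cv2.imwrite(f"pics/{name}.png",im[:,:,::-1]); np.savez(f"pics/{name}.npz",im=im,dep=dep); return im,dep
E
python3 - <<'E'
from h import *
for n in("top","side"): save(n,n+"0"); print(get_calibration(n))
print(ctrl.state())
E
```

```text
{'fovy': 49.546811374528296, 'cx': 317.9189987326762, 'cy': 240.01287264029148, 'k1': -0.02105692723787543, 'xyz': array([0.29958119, 0.03946781, 1.54498989]), 'rotation': array([-2.9971671 , -0.01327974, -1.57289803])}
{'fovy': 57.85248737555721, 'cx': 322.4221514476572, 'cy': 238.78949577614335, 'k1': 0.006621295075780236, 'xyz': array([0.07301856, 0.78309437, 0.62715432]), 'rotation': array([-2.15182597, -0.00345583, -2.58522252])}
{'t': 0.1, 'qpos': array([ 1.15148718,  0.41791772, -0.01030929,  1.61411454,  0.00470785,
        1.11071483, -0.05298888]), 'joint_vel': array([-0.00025761, -0.00196121, -0.0013101 , -0.00230848, -0.00125205,
       -0.00106637,  0.00043423]), 'effort': array([ 6.72918013e-04, -8.52585268e+01,  6.39329385e-01, -4.26694286e+01,
       -4.89187567e-02,  1.64656795e-02,  2.61459888e-05]), 'tcp_pos': array([ 0.23042772, -0.58062728,  0.22988542]), 'orientation': array([-3.14046555e+00,  9.17139518e-05,  3.77837551e-01]), 'ft_force': array([-0.32813939,  0.28961323,  0.35617098]), 'wrist_torque': array([-0.00900241,  0.00524199,  0.03054334]), 'finger_force': 0.0, 'width': 0.09428746426968192}
```

View pics/top0.png

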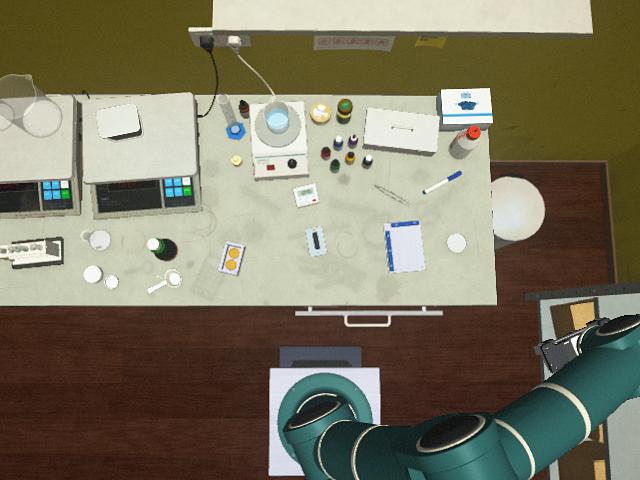

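View pics/side0.png

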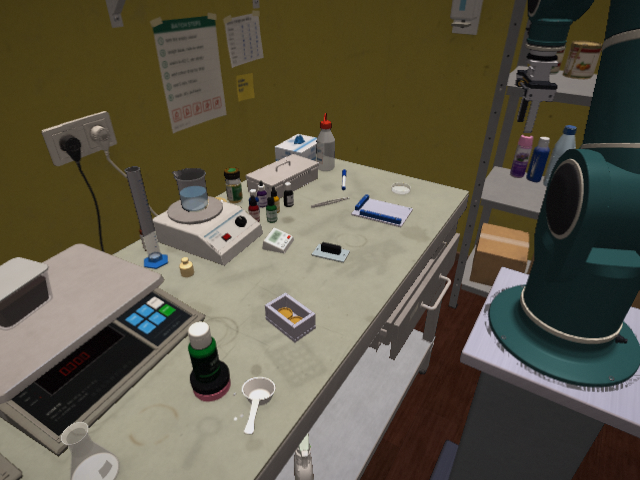

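The top picture shows the block at about (232,259), the cover at (316,241) and the stop at (405,247), with its corner at the upper left near (387,223). In the side picture they are at (290,316), (331,251) and (381,211). Next I measure.

```bash
cat > m.py <<'E'
from h import *
def rect(P):
    (c,s,a)=cv2.minAreaRect(np.float32(P[:,:2]*1000)); return np.round(c,1),np.round(s,1),round(a,1)
if __name__=="__main__":
  for n,boxes in (("top",dict(block=(210,235,255,285),cover=(295,220,335,262),stop=(375,212,435,280))),("side",dict(block=(255,285,325,345),cover=(305,232,360,268),stop=(340,185,420,230)))):
    z=np.load(f"pics/{n}0.npz"); im,dep=z["im"],z["dep"]; C=cloud(n,dep)
    hsv=cv2.cvtColor(im,cv2.COLOR_RGB2HSV)
    for k,(a,b,c,d) in boxes.items():
        Z=C[b:d,a:c]; H=hsv[b:d,a:c]; zz=Z[...,2]
        print(n,k,"table z",np.percentile(zz,5).round(4))
        masks={"high":zz>(0.028 if k=="block" else 0.004 if k=="stop" else 0.006)}
        if k=="cover": masks={"high":zz>.006,"black":(H[...,2]<60)}
        if k=="stop": masks["blue"]=(H[...,1]>120)&(H[...,0]>95)&(H[...,0]<130)
        for m,M in masks.items():
            P=Z[M]
            q=np.percentile(P[:,2],[5,25,50,75,95]).round(4)
            print("  ",m,len(P),rect(P),q)
            nl,lab,st,ce=cv2.connectedComponentsWithStats(M.astype(np.uint8))
            for i in range(1,nl):
                if st[i,4]>25: P=Z[lab==i]; print("     comp",st[i],rect(P),np.median(P[:,2]).round(4))
E
python3 m.py; python3 - <<'E'
import cv2
a=cv2.imread('pics/top0.png')[205:285,205:445]; cv2.imwrite('pics/c0.png',cv2.resize(a,None,fx=3.3,fy=3.3,interpolation=cv2.INTER_CUBIC))
E
```

```text
top block table z -0.0043
   high 290 (array([411.6, 161.5]), array([318. ,  93.2]), 63.8) [0.0319 0.0383 0.0414 0.0433 0.0482]
     comp [  9   7  26  33 281] (array([411.6, 161.5]), array([318. ,  93.2]), 63.8) 0.0413
top cover table z -0.005
   high 530 (array([443.2,  24.3]), array([285.5, 114.7]), 2.6) [0.0068 0.01   0.0127 0.0165 0.036 ]
     comp [ 10   7  23  30 465] (array([431.7,  18.3]), array([260.5,  61.3]), 4.1) 0.0135
   black 20 (array([518.3,  25.5]), array([46.2,  9.4]), 10.8) [0.0293 0.033  0.0354 0.0378 0.0411]
top stop table z -0.0044
   high 1854 (array([ 478.2, -137.1]), array([237.9, 442.4]), 17.1) [0.0044 0.0061 0.0083 0.0116 0.0232]
     comp [   6    7   44   55 1569] (array([ 456.2, -117.1]), array([173. , 407.7]), 22.0) 0.009
   blue 222 (array([ 426.3, -135.3]), array([ 93.6, 421.5]), 48.5) [0.0148 0.0188 0.0214 0.0236 0.0259]
     comp [17  9 27  6 92] (array([ 456.8, -105.7]), array([ 50.9, 425. ]), 40.4) 0.0212
     comp [ 11  19   8  40 130] (array([ 394.2, -107.6]), array([ 90.3, 337.9]), 47.7) 0.0215
side block table z -0.0017
   high 753 (array([2
[... 486 characters left out ...]
.0344]
     comp [ 16  11  20  12 171] (array([517. ,  28.2]), array([48.9, 13.7]), 9.2) 0.0261
side stop table z -0.0015
   high 1206 (array([321.1, 189.2]), array([ 214.6, 1285.8]), 25.4) [0.005  0.0066 0.008  0.0132 0.0216]
     comp [51  0 20  9 94] (array([312.7, 183.4]), array([  59.1, 1290.3]), 19.2) 0.0086
     comp [  11    9   62   32 1064] (array([338.8, 253.4]), array([ 168.1, 1173.2]), 18.5) 0.008
   blue 289 (array([302.4, 201. ]), array([ 161.4, 1240.9]), 28.9) [0.0094 0.013  0.0176 0.0203 0.0224]
     comp [15 10 14 15 80] (array([336.8, 260.2]), array([  35. , 1170.8]), 25.1) 0.0194
     comp [ 20  25  41  14 200] (array([261.6, 272.7]), array([ 110.5, 1082.6]), 26.1) 0.0169
```

View pics/c0.png

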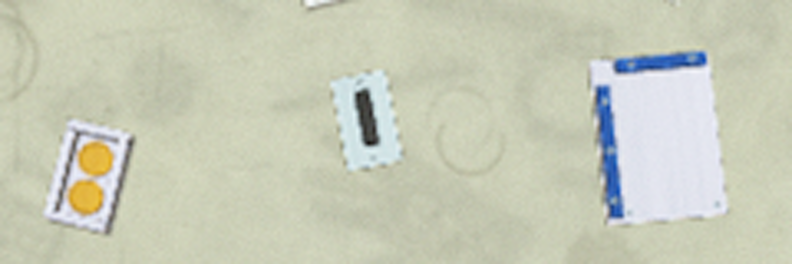

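The crop shows the block (leaning right in the picture), the cover and the stop, whose long fence is on the left and short fence on top. The depth holes spoil the rectangles, so I'll cast the masks onto planes at the measured heights.

```bash
cat > m2.py <<'E'
from h import *
def rect(uv,n,z):
    P=onplane(n,uv,z)[:,:2]*1000; c,s,a=cv2.minAreaRect(np.float32(P)); 
    if s[0]<s[1]: a+=90; s=s[::-1]
    a=(a+90)%180-90
    return np.round(c,1),np.round(s,1),round(a,1)
def pix(M,a,b):
    nl,lab,st,_=cv2.connectedComponentsWithStats(M.astype(np.uint8)); out=[]
    for i in np.argsort(-st[1:,4])+1:
        v,u=np.nonzero(lab==i)
        if len(u)>20: out.append(np.c_[u+a,v+b])
    return out
def measure(n,im,dep,boxes):
    C=cloud(n,dep); hsv=cv2.cvtColor(im,cv2.COLOR_RGB2HSV)
    for k,(a,b,c,d) in boxes.items():
        H=hsv[b:d,a:c]; Z=C[b:d,a:c]; ok=dep[b:d,a:c]>0.2; zz=np.where(ok,Z[...,2],-1)
        def dz(uv): 
            q=C[uv[:,1],uv[:,0]][dep[uv[:,1],uv[:,0]]>.2]; return np.percentile(q[:,2],90).round(4)
        hue,sat,val=H[...,0],H[...,1],H[...,2]
        print(n,k)
        if k=="block":
            uv=pix((zz>.033)|((hue>10)&(hue<25)&(sat>150)),a,b)[0]; print("  rim",rect(uv,n,.04),dz(uv))
            pts=Z[(zz>.036)&(zz<.044)]; print("  cloud",cv2.minAreaRect(np.float32(pts[:,:2]*1000)))
        if k=="cover":
            uv=pix(val<70,a,b)[0]; print("  handle",rect(uv,n,.033),dz(uv))
            uv=pix((hue>85)&(hue<110)&(sat>18)&(val>170)|(val<70),a,b)[0]; print("  flange",rect(uv,n,.011))
        if k=="stop":
            for uv in pix((sat>120)&(hue>95)&(hue<130),a,b)[:2]: print("  fence",rect(uv,n,.020),dz(uv))
            uv=pix(zz>.003,a,b)[0]; print("  plate",rect(uv,n,.006))
            uv=pix((sat>120)&(hue>95)&(hue<130)|((hue>100)&(hue<140)&(val>200)),a,b)[0]; print("  plate col",rect(uv,n,.006),dz(uv))
B={"top":dict(block=(210,235,255,285),cover=(295,220,335,262),stop=(375,212,435,280)),"side":dict(block=(255,285,325,345),cover=(305,232,360,268),stop=(340,185,420,230))}
if __name__=="__main__":
    for n in B:
        z=np.load(f"pics/{n}0.npz"); measure(n,z["im"],z["dep"],B[n])
    z=np.load("pics/top0.npz")["im"]; h=cv2.cvtColor(z,cv2.COLOR_RGB2HSV)
    for n,u,v in(("plate",410,250),("flange",316,230),("rim",226,269),("table",270,240)): print(n,h[v,u])
E
python3 m2.py
```

```text
top block
  rim (array([466. , 272.5]), array([87.4, 58.6]), -14.1) 0.0441
  cloud ((466.5355529785156, 272.8242492675781), (56.85382843017578, 87.35295104980469), 76.74370574951172)
top cover
  handle (array([518.2,  25.2]), array([46.5,  9.8]), 11.1) 0.0395
  flange (array([519.4,  26.6]), array([82.7, 46.6]), 11.0)
top stop
  fence (array([ 490. , -192.2]), array([117.3,  10.5]), 5.1) 0.0249
  fence (array([ 571.6, -241.4]), array([79.4, 11.1]), -84.2) 0.025
  plate (array([ 502.9, -241.1]), array([193.6, 128.8]), 10.6)
  plate col (array([ 504.4, -238.6]), array([149.7, 109.3]), 4.6) 0.0187
side block
  rim (array([463.7, 274.9]), array([96. , 61.2]), -13.5) 0.0413
  cloud ((465.54608154296875, 272.08868408203125), (57.920310974121094, 91.3046646118164), 76.74052429199219)
side cover
  handle (array([511.6,  37.9]), array([54.5, 36.5]), 10.9) 0.0339
  flange (array([527.8,  10.3]), array([56.5, 37.9]), 10.9)
side stop
  fence (array([ 486.9, -183.8]), array([121.3,  26.8]), 4.8) 0.0214
  fence (array([ 566.7, -231.3]), array([95.5, 16.4]), -83.7) 0.0221
  plate (array([ 507.6, -247.3]), array([159. , 137.1]), 5.0)
  plate col (array([ 497.4, -243.2]), array([132.2, 101.8]), 5.0) 0.0191
plate [115  12 236]
flange [ 93  21 232]
rim [130  11 218]
table [ 33  28 210]
```

The measurements agree with the given sizes:
- **Block:** (466, 272.5), yaw −13.5°
- **Cover:** (518.3, 26), yaw 10.8°
- **Stop:** centre (504, −238.5), yaw 4.8°, which puts the seat at (519, −224)
- **Heights:** handle top about 34 mm, rim about 40 mm, fences about 21 mm

Now I move towards the cover.

```bash
cat > d.py <<'E'
import sys
from h import *
# tool shift (mm) and rz (deg) from measured pose to target x y z (mm) yaw (deg)
x,y,z,yaw=map(float,sys.argv[1:5]); s=ctrl.state(); Rt=R.from_euler('xyz',s["orientation"])
d=Rt.inv().apply(np.array([x,y,z])-s["tcp_pos"]*1000)
T=R.from_euler('xyz',[np.pi,0,np.radians(yaw)]); rv=np.degrees((Rt.inv()*T).as_rotvec())
print("shift",d.round(1),"turn",rv.round(2),"| tcp",(s["tcp_pos"]*1000).round(1),"rpy",np.degrees(s["orientation"]).round(2),"F",s["ft_force"].round(1),"w",round(s["width"]*1000,1),"ff",round(s["finger_force"],1),"t",s["t"])
E
python3 -m creep '[{"x":40,"y":-37,"z":0},{"x":40,"y":-37},{"x":40,"y":-37},{"x":40,"y":-37},{"x":40,"y":-37}]' 20
python3 -m creep '[{"x":40,"y":-37,"z":0},{"x":40,"y":-37},{"x":40,"y":-37},{"x":40,"y":-37},{"x":40,"y":-37}]'
python3 d.py 518.3 26 140 10.8
```

```text
shift [ 491.4 -457.5   90.4] turn [-6.000e-02  1.000e-02  1.085e+01] | tcp [ 230.4 -580.6  229.9] rpy [-1.7994e+02  1.0000e-02  2.1650e+01] F [-0.3  0.3  0.4] w 94.3 ff 0.0 t 0.1invalid input at $[0]: expected keys x, y, z, rx, ry, rz, fingers
invalid input at $[0]: expected keys x, y, z, rx, ry, rz, fingers
```

```bash

python3 -m creep '[{"x":40,"y":-37,"z":0,"rx":0,"ry":0,"rz":0,"fingers":1},{"x":40,"y":-37,"z":0,"rx":0,"ry":0,"rz":0,"fingers":1},{"x":40,"y":-37,"z":0,"rx":0,"ry":0,"rz":0,"fingers":1},{"x":40,"y":-37,"z":0,"rx":0,"ry":0,"rz":0,"fingers":1},{"x":40,"y":-37,"z":0,"rx":0,"ry":0,"rz":0,"fingers":1}]' 20
python3 -m creep '[{"x":40,"y":-37,"z":0,"rx":0,"ry":0,"rz":0,"fingers":1},{"x":40,"y":-37,"z":0,"rx":0,"ry":0,"rz":0,"fingers":1},{"x":40,"y":-37,"z":0,"rx":0,"ry":0,"rz":0,"fingers":1},{"x":40,"y":-37,"z":0,"rx":0,"ry":0,"rz":0,"fingers":1},{"x":40,"y":-37,"z":0,"rx":0,"ry":0,"rz":0,"fingers":1}]'
python3 d.py 518.3 26 140 10.8
```

```text
t: 0.72
tcp_pos: [0.3486, -0.3334, 0.2304]
orientation: [-3.141, 0.0, 0.378]
ft_force: [0.8, -0.6, 0.5]
width: 0.0942
finger_force: 0.0
t: 1.35
tcp_pos: [0.4663, -0.0878, 0.2305]
orientation: [3.142, -0.0, 0.378]
ft_force: [0.5, -1.6, 0.2]
width: 0.0936
finger_force: 0.0
shift [ 90.3 -86.6  90.5] turn [ 0.   -0.   10.83] | tcp [466.3 -87.8 230.5] rpy [180.    -0.    21.63] F [ 0.5 -1.6  0.2] w 93.6 ff 0.0 t 1.35
```

```bash

python3 -m creep '[{"x":45,"y":-43,"z":0,"rx":0,"ry":0,"rz":0,"fingers":1},{"x":45,"y":-43,"z":20,"rx":0,"ry":0,"rz":0,"fingers":1},{"x":0,"y":0,"z":30,"rx":0,"ry":0,"rz":5.4,"fingers":1},{"x":0,"y":0,"z":30,"rx":0,"ry":0,"rz":5.4,"fingers":1},{"x":0,"y":0,"z":10,"rx":0,"ry":0,"rz":0,"fingers":1}]' 20
python3 d.py 518.3 26 40 10.8
python3 - <<'E'
from m2 import *
im,dep=save("side","side1"); measure("side",im,dep,{"cover":B["side"]["cover"]})
a=im[170:300,250:420,::-1]; cv2.imwrite('pics/s1.png',cv2.resize(a,None,fx=4,fy=4,interpolation=cv2.INTER_CUBIC))
E
```

```text
t: 1.98
tcp_pos: [0.5157, 0.0212, 0.1398]
orientation: [-3.141, 0.003, 0.19]
ft_force: [-1.0, -0.7, -0.1]
width: 0.0942
finger_force: 0.0
shift [ 3.7 -4.1 99.8] turn [-0.03  0.15  0.09] | tcp [515.7  21.2 139.8] rpy [-1.7997e+02  1.5000e-01  1.0890e+01] F [-1.  -0.7 -0.1] w 94.2 ff 0.0 t 1.975
side cover
  handle (array([511.6,  37.9]), array([54.5, 36.5]), 10.9) 0.0337
  flange (array([527.8,  10.3]), array([56.5, 37.9]), 10.9)
```

View pics/s1.png

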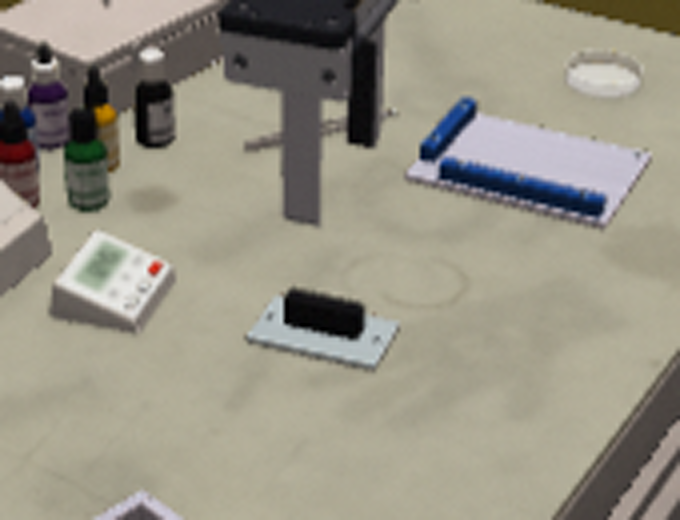

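The gripper hangs straight over the cover (its handle is at about (325,312) in the crop) and the fingers clear the timer. Going down to grip.

```bash

python3 -m creep '[{"x":3,"y":-4,"z":35,"rx":0,"ry":0,"rz":0,"fingers":1},{"x":0,"y":0,"z":35,"rx":0,"ry":0,"rz":0,"fingers":1},{"x":0,"y":0,"z":20,"rx":0,"ry":0,"rz":0,"fingers":1},{"x":0,"y":0,"z":11,"rx":0,"ry":0,"rz":0,"fingers":1},{"x":0,"y":0,"z":0,"rx":0,"ry":0,"rz":0,"fingers":1}]' 20
python3 d.py 518.3 26 38.5 10.8
```

```text
t: 2.65
tcp_pos: [0.519, 0.0256, 0.0406]
orientation: [-3.142, 0.0, 0.19]
ft_force: [0.4, 0.6, -0.2]
width: 0.0938
finger_force: 0.0
shift [-0.6 -0.5  2.1] turn [-0.    0.    0.09] | tcp [519.   25.6  40.6] rpy [-180.      0.     10.89] F [ 0.4  0.6 -0.2] w 93.8 ff 0.0 t 2.65
```

```bash

python3 -m creep '[{"x":0,"y":0,"z":1,"rx":0,"ry":0,"rz":0,"fingers":-1},{"x":0,"y":0,"z":0,"rx":0,"ry":0,"rz":0,"fingers":-1},{"x":0,"y":0,"z":0,"rx":0,"ry":0,"rz":0,"fingers":-1},{"x":0,"y":0,"z":0,"rx":0,"ry":0,"rz":0,"fingers":-1},{"x":0,"y":0,"z":0,"rx":0,"ry":0,"rz":0,"fingers":-1}]' 25
python3 -m creep '[{"x":0,"y":0,"z":0,"rx":0,"ry":0,"rz":0,"fingers":-1},{"x":0,"y":0,"z":0,"rx":0,"ry":0,"rz":0,"fingers":-1},{"x":0,"y":0,"z":-3,"rx":0,"ry":0,"rz":0,"fingers":-1},{"x":0,"y":0,"z":-20,"rx":0,"ry":0,"rz":0,"fingers":-1},{"x":0,"y":0,"z":-30,"rx":0,"ry":0,"rz":0,"fingers":-1}]' 25
python3 d.py 466 272.5 120 -13.7
```

```text
t: 3.28
tcp_pos: [0.5189, 0.0257, 0.0394]
orientation: [-3.142, -0.0, 0.189]
ft_force: [-0.1, 0.1, -0.7]
width: 0.0474
finger_force: 0.0
t: 3.9
tcp_pos: [0.5182, 0.0257, 0.0925]
orientation: [-3.141, 0.002, 0.189]
ft_force: [0.5, -0.5, -0.5]
width: 0.0138
finger_force: 24.9
shift [  -4.9 -252.2  -27.4] turn [-1.000e-02  1.000e-01  2.455e+01] | tcp [518.2  25.7  92.5] rpy [-1.7997e+02  9.0000e-02  1.0850e+01] F [ 0.5 -0.5 -0.5] w 13.8 ff 24.9 t 3.9
```

```bash

python3 -m creep '[{"x":0,"y":0,"z":-30,"rx":0,"ry":0,"rz":0,"fingers":-1},{"x":-1,"y":-40,"z":0,"rx":0,"ry":0,"rz":0,"fingers":-1},{"x":-1,"y":-45,"z":0,"rx":0,"ry":0,"rz":0,"fingers":-1},{"x":-1,"y":-45,"z":0,"rx":0,"ry":0,"rz":0,"fingers":-1},{"x":-1,"y":-45,"z":0,"rx":0,"ry":0,"rz":0,"fingers":-1}]' 25
python3 -m creep '[{"x":-1,"y":-45,"z":0,"rx":0,"ry":0,"rz":0,"fingers":-1},{"x":0,"y":-32,"z":0,"rx":0,"ry":0,"rz":6,"fingers":-1},{"x":0,"y":0,"z":0,"rx":0,"ry":0,"rz":9,"fingers":-1},{"x":0,"y":0,"z":0,"rx":0,"ry":0,"rz":9.5,"fingers":-1},{"x":0,"y":0,"z":0,"rx":0,"ry":0,"rz":0,"fingers":-1}]' 25
python3 d.py 466 272.5 120 -13.7
python3 - <<'E'
from m2 import *
im,dep=save("side","side2"); save("top","top2")
a=im[200:360,210:410,::-1]; cv2.imwrite('pics/s2.png',cv2.resize(a,None,fx=3.7,fy=3.7,interpolation=cv2.INTER_CUBIC))
E
```

```text
t: 4.53
tcp_pos: [0.4815, 0.1981, 0.1226]
orientation: [3.142, -0.0, 0.189]
ft_force: [0.6, 0.5, -1.5]
width: 0.0137
finger_force: 24.9
t: 5.15
tcp_pos: [0.4663, 0.2724, 0.1225]
orientation: [3.141, -0.0, -0.237]
ft_force: [-0.1, 0.2, -1.6]
width: 0.0138
finger_force: 24.9
shift [-0.4 -0.   2.5] turn [ 0.01 -0.    0.11] | tcp [466.3 272.4 122.5] rpy [179.99  -0.   -13.59] F [-0.1  0.2 -1.6] w 13.8 ff 24.9 t 5.15
```

View pics/s2.png

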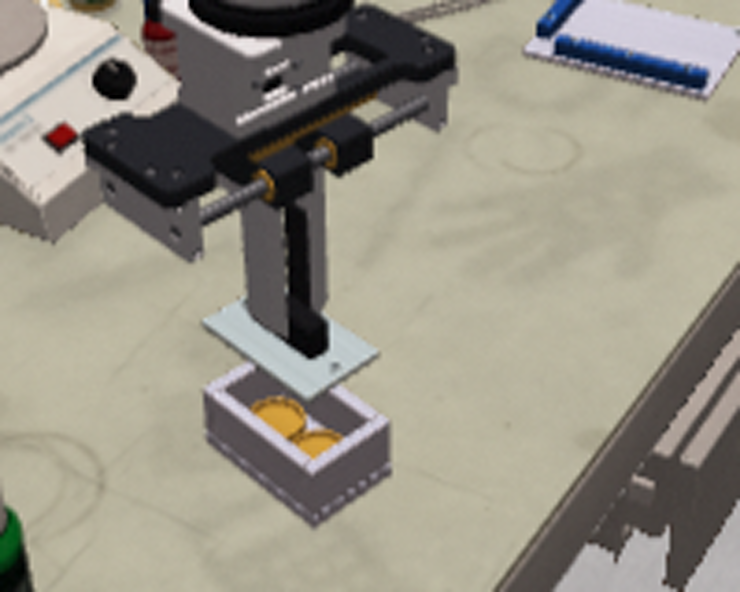

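The side picture shows the cover level over the block. The flange corners are at (203,322), (310,398) and (379,353) in the crop, and the rim corners at (205,392), (315,472) and (390,420). I'll compare the two centres.

```bash
python3 - <<'E'
from m2 import *
f=lambda p:np.array(p)/3.7+[210,200]-.36
for nm,p,z in (("flange",[(203,322),(310,398),(379,353)],.0941),("rim",[(205,392),(315,472),(390,420)],.040)):
    P=onplane("side",f(p),z)[:,:2]*1000
    d=P[1]-P[0]; e=P[2]-P[1]
    print(nm,((P[0]+P[2])/2).round(1),np.linalg.norm(d).round(1),np.linalg.norm(e).round(1),np.degrees(np.arctan2(*d[::-1])).round(1)%180,np.degrees(np.arctan2(*e[::-1])).round(1)%180)
z=np.load("pics/side2.npz"); im,dep=z["im"],z["dep"]; C=cloud("side",dep)
hsv=cv2.cvtColor(im,cv2.COLOR_RGB2HSV); h,s,v=[hsv[...,i] for i in range(3)]
M=np.zeros((480,640),bool); M[275:312,262:316]=1
F=M&(h>85)&(h<110)&(s>15)&(v>150)&(dep>.2)&(C[...,2]>.07); P=C[F]; print("flange",len(P),cv2.minAreaRect(np.float32(P[:,:2]*1000)),np.median(P[:,2]))
M[:]=0; M[285:345,260:320]=1
F=M&(C[...,2]>.036)&(C[...,2]<.044)&(dep>.2);P=C[F]; print("rim",len(P),cv2.minAreaRect(np.float32(P[:,:2]*1000)),np.median(P[:,2]))
E
```

```text
flange [460.6 279.5] 82.1 47.0 167.4 77.3
rim [464.1 272.4] 86.4 53.6 168.2 77.4
flange 38 ((463.28515625, 282.9227600097656), (83.3091049194336, 40.58744430541992), 11.841219902038574) 0.08746133064619738
rim 384 ((465.656005859375, 271.8175354003906), (57.806724548339844, 92.86128234863281), 77.25269317626953) 0.04010839581617087
```

```bash
python3 - <<'E'
from m2 import *
z=np.load("pics/side2.npz"); im,dep=z["im"],z["dep"]; C=cloud("side",dep)
hsv=cv2.cvtColor(im,cv2.COLOR_RGB2HSV)
for u,v in [(268,288),(275,293),(280,297),(285,300),(290,303),(295,303),(300,300),(305,297),(308,295),(296,292),(292,296)]:
    print(u,v,hsv[v,u],(C[v,u]*1000).round(1))
print("blacktop finger/tips:")
z=np.load("pics/top2.npz"); im,dep=z["im"],z["dep"]; cv2.imwrite('pics/t2.png',cv2.resize(im[215:300,190:290,::-1],None,fx=6,fy=6,interpolation=cv2.INTER_CUBIC))
E
```

```text
268 288 [ 95  16 203] [503.6 286.3  86.7]
275 293 [ 92  16 206] [483.4 290.7  86.5]
280 297 [ 93  15 204] [467.5 296.1  87.7]
285 300 [ 93  14 204] [455.3 297.   86.7]
290 303 [ 95  15 204] [443.9 297.1  84.7]
295 303 [ 95  15 201] [433.3 296.   88.9]
300 300 [ 93  14 170] [432.  281.7  86.2]
305 297 [ 93  13 203] [428.4 270.2  86.8]
308 295 [ 93  15 203] [425.8 263.9  88.3]
296 292 [140  64  12] [443.8 277.1  97. ]
292 296 [ 97  19 122] [451.5 279.9  85.8]
blacktop finger/tips:
```

View pics/t2.png

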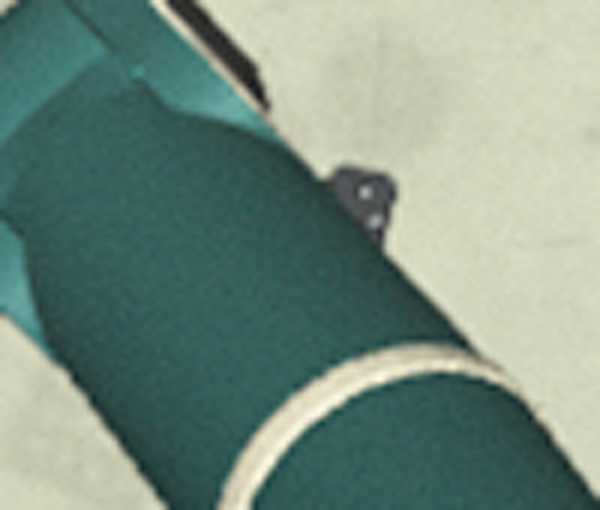

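The top view is blocked by the arm. Depth puts the flange top at 87 mm, so the cover is held about 7 mm lower than planned. At that height its centre is (465.8, 272.8), against the rim at about (465, 272.2). The aim is good to about 1 mm, so I go down.

```bash

python3 -m creep '[{"x":-1,"y":0,"z":15,"rx":0,"ry":0,"rz":0,"fingers":-1},{"x":0,"y":0,"z":12,"rx":0,"ry":0,"rz":0,"fingers":-1},{"x":0,"y":0,"z":6,"rx":0,"ry":0,"rz":0,"fingers":-1},{"x":0,"y":0,"z":3,"rx":0,"ry":0,"rz":0,"fingers":-1},{"x":0,"y":0,"z":0,"rx":0,"ry":0,"rz":0,"fingers":-1}]' 25
python3 -m creep '[{"x":0,"y":0,"z":2,"rx":0,"ry":0,"rz":0,"fingers":-1},{"x":0,"y":0,"z":2,"rx":0,"ry":0,"rz":0,"fingers":-1},{"x":0,"y":0,"z":0,"rx":0,"ry":0,"rz":0,"fingers":-1}]' 25
python3 d.py 466 272.5 80.5 -13.7
python3 - <<'E'
from m2 import *
im,dep=save("side","side3")
a=im[260:350,240:340,::-1]; cv2.imwrite('pics/s3.png',cv2.resize(a,None,fx=6,fy=6,interpolation=cv2.INTER_CUBIC))
E
```

```text
t: 5.88
tcp_pos: [0.4655, 0.2725, 0.0862]
orientation: [3.142, 0.0, -0.238]
ft_force: [-0.9, 0.2, -1.8]
width: 0.0131
finger_force: 24.9
t: 6.25
tcp_pos: [0.4655, 0.2725, 0.0823]
orientation: [3.142, 0.0, -0.238]
ft_force: [-0.9, -0.2, -0.8]
width: 0.0138
finger_force: 24.9
shift [ 0.5 -0.2  1.8] turn [0.   0.01 0.04] | tcp [465.5 272.5  82.3] rpy [ 1.800e+02  1.000e-02 -1.366e+01] F [-0.9 -0.2 -0.8] w 13.8 ff 24.9 t 6.25
```

View pics/s3.png

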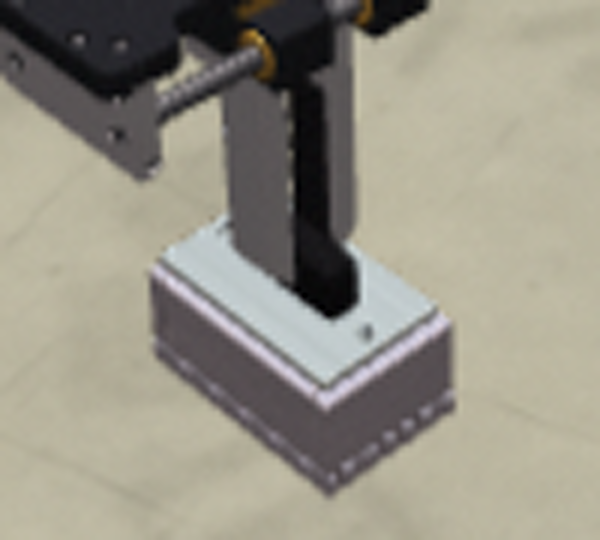

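The plug is in the pocket and the flange is evenly placed just above the rim. I press down gently, then release.

```bash

python3 -m creep '[{"x":0,"y":0,"z":1,"rx":0,"ry":0,"rz":0,"fingers":-1},{"x":0,"y":0,"z":1,"rx":0,"ry":0,"rz":0,"fingers":-1},{"x":0,"y":0,"z":0,"rx":0,"ry":0,"rz":0,"fingers":-1}]' 25
python3 -m creep '[{"x":0,"y":0,"z":0,"rx":0,"ry":0,"rz":0,"fingers":1},{"x":0,"y":0,"z":0,"rx":0,"ry":0,"rz":0,"fingers":1},{"x":0,"y":0,"z":0,"rx":0,"ry":0,"rz":0,"fingers":1},{"x":0,"y":0,"z":0,"rx":0,"ry":0,"rz":0,"fingers":1},{"x":0,"y":0,"z":-10,"rx":0,"ry":0,"rz":0,"fingers":1}]' 25
python3 -m creep '[{"x":0,"y":0,"z":-10,"rx":0,"ry":0,"rz":0,"fingers":1},{"x":0,"y":0,"z":-10,"rx":0,"ry":0,"rz":0,"fingers":1},{"x":0,"y":0,"z":-10,"rx":0,"ry":0,"rz":0,"fingers":1},{"x":0,"y":0,"z":0,"rx":0,"ry":0,"rz":0,"fingers":1}]' 25
python3 - <<'E'
from m2 import *
im,dep=save("side","side4"); C=cloud("side",dep); hsv=cv2.cvtColor(im,cv2.COLOR_RGB2HSV); h,s,v=[hsv[...,i] for i in range(3)]
M=np.zeros((480,640),bool); M[285:345,255:320]=1
F=M&(h>85)&(h<105)&(s>10)&(v>150)&(dep>.2); P=C[F]; print("flange",len(P),np.percentile(P[:,2],[10,50,90]))
A=np.c_[P[:,:2],np.ones(len(P))]; q,*_=np.linalg.lstsq(A,P[:,2],rcond=None); print("slopes",q[:2])
P=onplane("side",np.argwhere(F)[:,::-1],.045); print(cv2.minAreaRect(np.float32(P[:,:2]*1000)))
F=M&(C[...,2]>.036)&(C[...,2]<.0425)&(dep>.2);P=C[F]; print("rim",len(P),cv2.minAreaRect(np.float32(P[:,:2]*1000)),np.median(P[:,2]))
a=im[260:350,240:340,::-1]; cv2.imwrite('pics/s4.png',cv2.resize(a,None,fx=6,fy=6,interpolation=cv2.INTER_CUBIC))
E
python3 d.py 466 272.5 44 -13.7
```

```text
t: 6.68
tcp_pos: [0.4656, 0.2724, 0.0805]
orientation: [3.142, -0.0, -0.238]
ft_force: [-1.0, -1.1, 5.5]
width: 0.0139
finger_force: 25.0
t: 7.3
tcp_pos: [0.4652, 0.2723, 0.0902]
orientation: [3.141, 0.001, -0.238]
ft_force: [-0.2, -0.8, 0.5]
width: 0.0607
finger_force: 0.0
t: 7.8
tcp_pos: [0.4659, 0.2727, 0.1213]
orientation: [-3.141, -0.001, -0.238]
ft_force: [0.6, 0.5, -0.2]
width: 0.0936
finger_force: 0.0
flange 380 [0.04424916 0.04563043 0.04689249]
slopes [0.00122197 0.03189028]
((466.8852233886719, 273.03143310546875), (46.939422607421875, 81.66444396972656), 76.90103912353516)
rim 191 ((458.13653564453125, 292.9974365234375), (103.94129943847656, 47.829341888427734), 17.992218017578125) 0.039917424805982704
shift [ 0.3 -0.1 76.7] turn [-0.02 -0.02  0.04] | tcp [465.6 272.5 120.7] rpy [-1.7998e+02 -2.0000e-02 -1.3660e+01] F [-0.2 -0.1 -0.1] w 93.7 ff 0.0 t 7.85
```

View pics/s4.png

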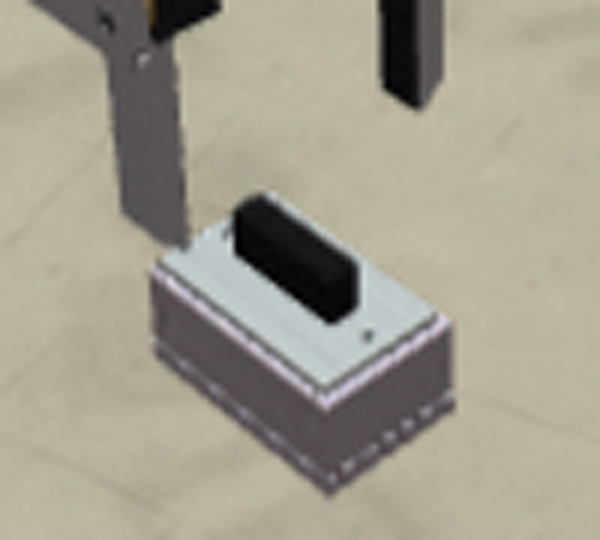

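The cover is fully down: the flange top measures 45.6 mm and lies centred in the rim. Now I grip the block across its long sides, with the fingertips above fence height.

```bash

python3 -m creep '[{"x":0,"y":0,"z":30,"rx":0,"ry":0,"rz":0,"fingers":1},{"x":0,"y":0,"z":30,"rx":0,"ry":0,"rz":0,"fingers":1},{"x":0,"y":0,"z":17,"rx":0,"ry":0,"rz":0,"fingers":1},{"x":0,"y":0,"z":0,"rx":0,"ry":0,"rz":0,"fingers":-1},{"x":0,"y":0,"z":0,"rx":0,"ry":0,"rz":0,"fingers":-1}]' 50
python3 -m creep '[{"x":0,"y":0,"z":0,"rx":0,"ry":0,"rz":0,"fingers":-1},{"x":0,"y":0,"z":0,"rx":0,"ry":0,"rz":0,"fingers":-1},{"x":0,"y":0,"z":0,"rx":0,"ry":0,"rz":0,"fingers":-1},{"x":0,"y":0,"z":0,"rx":0,"ry":0,"rz":0,"fingers":-1},{"x":0,"y":0,"z":0,"rx":0,"ry":0,"rz":0,"fingers":-1}]' 50
python3 -m creep '[{"x":0,"y":0,"z":-5,"rx":0,"ry":0,"rz":0,"fingers":-1},{"x":0,"y":0,"z":-15,"rx":0,"ry":0,"rz":0,"fingers":-1},{"x":0,"y":0,"z":-20,"rx":0,"ry":0,"rz":0,"fingers":-1},{"x":0,"y":0,"z":-20,"rx":0,"ry":0,"rz":0,"fingers":-1},{"x":0,"y":0,"z":0,"rx":0,"ry":0,"rz":0,"fingers":-1}]' 50
python3 - <<'E'
from m2 import *
im,dep=save("side","side5"); C=cloud("side",dep); hsv=cv2.cvtColor(im,cv2.COLOR_RGB2HSV); h,s,v=[hsv[...,i] for i in range(3)]
M=np.zeros((480,640),bool); M[230:345,230:330]=1
F=M&(h>85)&(h<105)&(s>10)&(v>150)&(dep>.2)&(C[...,2]>.08); P=C[F]; print("flange",len(P),np.percentile(P[:,2],[10,50,90]))
A=np.c_[P[:,:2],np.ones(len(P))]; q,*_=np.linalg.lstsq(A,P[:,2],rcond=None); print("slopes",q[:2])
P=onplane("side",np.argwhere(F)[:,::-1],np.median(P[:,2])); print(cv2.minAreaRect(np.float32(P[:,:2]*1000)))
a=im[230:340,240:350,::-1]; cv2.imwrite('pics/s5.png',cv2.resize(a,None,fx=5,fy=5,interpolation=cv2.INTER_CUBIC))
E
python3 d.py 518.9 -224.2 105 4.8
```

```text
t: 8.48
tcp_pos: [0.4659, 0.2728, 0.0441]
orientation: [-3.141, -0.001, -0.238]
ft_force: [-0.3, -0.3, -0.4]
width: 0.0771
finger_force: 0.0
t: 9.1
tcp_pos: [0.4658, 0.2723, 0.0439]
orientation: [-3.142, -0.0, -0.239]
ft_force: [-0.9, -2.6, 7.0]
width: 0.0556
finger_force: 50.0
t: 9.72
tcp_pos: [0.4663, 0.2729, 0.1051]
orientation: [-3.14, -0.002, -0.238]
ft_force: [-0.5, 0.4, -5.1]
width: 0.0556
finger_force: 50.0
flange 282 [0.10568307 0.10677717 0.10803734]
slopes [-0.00755368  0.00730715]
((465.23321533203125, 273.5446472167969), (47.20656967163086, 78.70095825195312), 76.17227935791016)
shift [168.9 470.2  -1.2] turn [ -0.04  -0.07 -18.46] | tcp [465.8 272.6 104. ] rpy [-1.7995e+02 -6.0000e-02 -1.3660e+01] F [-0.2 -0.2 -5. ] w 55.4 ff 50.0 t 9.775
```

View pics/s5.png

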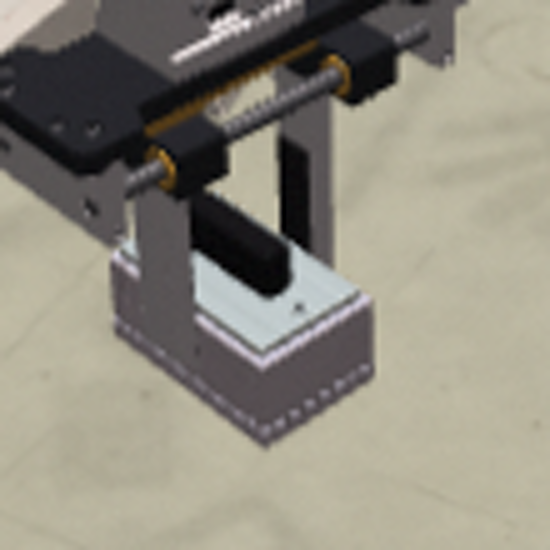

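The block is held level with no slip (flange top at 107 mm, TCP at 104 mm, so the underside is about 60 mm up). I carry it to a point 8 mm off both fences.

```bash

python3 -m creep '[{"x":10,"y":29,"z":0,"rx":0,"ry":0,"rz":0,"fingers":-1},{"x":15,"y":43,"z":0,"rx":0,"ry":0,"rz":0,"fingers":-1},{"x":15,"y":43,"z":0,"rx":0,"ry":0,"rz":0,"fingers":-1},{"x":15,"y":43,"z":0,"rx":0,"ry":0,"rz":0,"fingers":-1},{"x":15,"y":43,"z":0,"rx":0,"ry":0,"rz":0,"fingers":-1}]' 50
python3 -m creep '[{"x":15,"y":43,"z":0,"rx":0,"ry":0,"rz":0,"fingers":-1},{"x":15,"y":43,"z":0,"rx":0,"ry":0,"rz":0,"fingers":-1},{"x":15,"y":43,"z":0,"rx":0,"ry":0,"rz":0,"fingers":-1},{"x":15,"y":43,"z":0,"rx":0,"ry":0,"rz":0,"fingers":-1},{"x":15,"y":43,"z":0,"rx":0,"ry":0,"rz":0,"fingers":-1}]' 50
python3 -m creep '[{"x":14,"y":43,"z":0,"rx":0,"ry":0,"rz":0,"fingers":-1},{"x":4,"y":21,"z":0,"rx":0,"ry":0,"rz":0,"fingers":-1},{"x":0,"y":0,"z":0,"rx":0,"ry":0,"rz":-9,"fingers":-1},{"x":0,"y":0,"z":0,"rx":0,"ry":0,"rz":-9.5,"fingers":-1},{"x":0,"y":0,"z":0,"rx":0,"ry":0,"rz":0,"fingers":-1}]' 50
python3 d.py 511.6 -232.8 60 4.8
python3 - <<'E'
from m2 import *
im,dep=save("side","side6"); C=cloud("side",dep); hsv=cv2.cvtColor(im,cv2.COLOR_RGB2HSV); h,s,v=[hsv[...,i] for i in range(3)]
M=np.zeros((480,640),bool); M[120:230,330:430]=1
F=M&(h>85)&(h<105)&(s>10)&(v>130)&(dep>.2)&(C[...,2]>.08); P=C[F]; print("flange",len(P),np.percentile(P[:,2],[10,50,90]))
P=onplane("side",np.argwhere(F)[:,::-1],np.median(P[:,2])); print(cv2.minAreaRect(np.float32(P[:,:2]*1000)))
a=im[120:240,310:450,::-1]; cv2.imwrite('pics/s6.png',cv2.resize(a,None,fx=5,fy=5,interpolation=cv2.INTER_CUBIC))
E
```

```text
t: 10.4
tcp_pos: [0.4856, 0.0591, 0.1027]
orientation: [3.141, 0.001, -0.238]
ft_force: [1.2, 0.5, -4.6]
width: 0.0557
finger_force: 50.0
t: 11.02
tcp_pos: [0.5078, -0.1673, 0.1025]
orientation: [-3.141, 0.001, -0.238]
ft_force: [-0.2, -0.1, -4.8]
width: 0.0558
finger_force: 50.0
t: 11.65
tcp_pos: [0.5101, -0.2324, 0.1025]
orientation: [-3.141, 0.001, 0.084]
ft_force: [-0.4, 0.2, -4.8]
width: 0.0555
finger_force: 50.0
shift [ 1.5  0.6 42.5] turn [-0.05  0.06 -0.01] | tcp [ 510.1 -232.4  102.5] rpy [-1.7995e+02  6.0000e-02  4.7900e+00] F [-0.4  0.2 -4.8] w 55.5 ff 50.0 t 11.65
flange 88 [0.10366732 0.10492246 0.10626329]
((508.2643127441406, -227.8920135498047), (79.20402526855469, 39.24874496459961), 6.766894340515137)
```

View pics/s6.png

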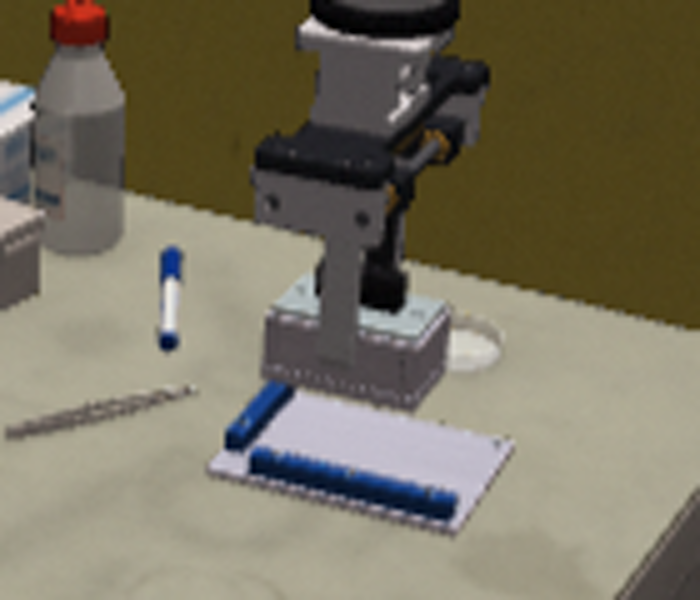

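The block hangs squarely over the plate, clear of the fences. I lower it until it touches lightly.

```bash

python3 -m creep '[{"x":0,"y":0,"z":15,"rx":0,"ry":0,"rz":0,"fingers":-1},{"x":0,"y":0,"z":20,"rx":0,"ry":0,"rz":0,"fingers":-1},{"x":0,"y":0,"z":10,"rx":0,"ry":0,"rz":0,"fingers":-1},{"x":0,"y":0,"z":4,"rx":0,"ry":0,"rz":0,"fingers":-1},{"x":0,"y":0,"z":0,"rx":0,"ry":0,"rz":0,"fingers":-1}]' 50
python3 -m creep '[{"x":0,"y":0,"z":1,"rx":0,"ry":0,"rz":0,"fingers":-1},{"x":0,"y":0,"z":1,"rx":0,"ry":0,"rz":0,"fingers":-1},{"x":0,"y":0,"z":0,"rx":0,"ry":0,"rz":0,"fingers":-1}]' 50
python3 d.py 511.6 -232.8 50 4.8
```

```text
t: 12.32
tcp_pos: [0.5107, -0.2324, 0.0543]
orientation: [-3.142, 0.0, 0.084]
ft_force: [-0.5, -0.4, -4.0]
width: 0.0557
finger_force: 50.0
t: 12.7
tcp_pos: [0.5106, -0.2325, 0.0525]
orientation: [3.141, -0.0, 0.084]
ft_force: [-0.3, 0.2, -4.0]
width: 0.0557
finger_force: 50.0
shift [0.9 0.4 2.5] turn [ 0.01 -0.01  0.04] | tcp [ 510.6 -232.5   52.5] rpy [ 1.7999e+02 -1.0000e-02  4.8400e+00] F [-0.3  0.2 -4. ] w 55.7 ff 50.0 t 12.7
```

```bash

python3 -m creep '[{"x":0,"y":0,"z":1,"rx":0,"ry":0,"rz":0,"fingers":-1},{"x":0,"y":0,"z":0,"rx":0,"ry":0,"rz":0,"fingers":-1}]' 50
python3 -m creep '[{"x":0,"y":0,"z":0.7,"rx":0,"ry":0,"rz":0,"fingers":-1},{"x":0,"y":0,"z":0,"rx":0,"ry":0,"rz":0,"fingers":-1}]' 50
python3 -m creep '[{"x":0,"y":0,"z":0.7,"rx":0,"ry":0,"rz":0,"fingers":-1},{"x":0,"y":0,"z":0,"rx":0,"ry":0,"rz":0,"fingers":-1}]' 50
```

```text
t: 12.95
tcp_pos: [0.5105, -0.2324, 0.0512]
orientation: [-3.141, 0.0, 0.085]
ft_force: [-0.4, -0.2, -3.9]
width: 0.0552
finger_force: 50.0
t: 13.2
tcp_pos: [0.5106, -0.2324, 0.0505]
orientation: [-3.141, 0.0, 0.085]
ft_force: [0.3, 0.7, -4.2]
width: 0.0555
finger_force: 50.0
t: 13.45
tcp_pos: [0.5106, -0.2324, 0.0499]
orientation: [-3.142, -0.0, 0.085]
ft_force: [-0.0, -0.0, -4.0]
width: 0.0557
finger_force: 50.0
```

```bash

python3 -m creep '[{"x":0,"y":-3,"z":0,"rx":0,"ry":0,"rz":0,"fingers":-1},{"x":0,"y":-2,"z":0,"rx":0,"ry":0,"rz":0,"fingers":-1},{"x":0,"y":0,"z":0,"rx":0,"ry":0,"rz":0,"fingers":-1}]' 50
python3 -m creep '[{"x":0,"y":-1,"z":0,"rx":0,"ry":0,"rz":0,"fingers":-1},{"x":0,"y":0,"z":0,"rx":0,"ry":0,"rz":0,"fingers":-1}]' 50
python3 -m creep '[{"x":0,"y":-1,"z":0,"rx":0,"ry":0,"rz":0,"fingers":-1},{"x":0,"y":0,"z":0,"rx":0,"ry":0,"rz":0,"fingers":-1}]' 50
python3 -m creep '[{"x":5,"y":0,"z":0,"rx":0,"ry":0,"rz":0,"fingers":-1},{"x":0,"y":0,"z":0,"rx":0,"ry":0,"rz":0,"fingers":-1}]' 50
```

```text
t: 13.82
tcp_pos: [0.5102, -0.2271, 0.0499]
orientation: [-3.141, 0.0, 0.085]
ft_force: [-0.6, -0.3, -4.6]
width: 0.0555
finger_force: 50.0
t: 14.08
tcp_pos: [0.5101, -0.2263, 0.0499]
orientation: [-3.141, 0.0, 0.085]
ft_force: [-0.4, 0.9, -3.4]
width: 0.0555
finger_force: 50.0
t: 14.32
tcp_pos: [0.5101, -0.226, 0.05]
orientation: [3.141, -0.0, 0.084]
ft_force: [1.1, -5.3, -5.5]
width: 0.0554
finger_force: 50.0
t: 14.58
tcp_pos: [0.5146, -0.2256, 0.05]
orientation: [3.141, 0.001, 0.084]
ft_force: [-3.9, -5.3, 0.6]
width: 0.0558
finger_force: 50.0
```

The block touches the long fence with about 5 N. Now I push towards the short fence.

```bash

python3 -m creep '[{"x":2,"y":0,"z":0,"rx":0,"ry":0,"rz":0,"fingers":-1},{"x":0,"y":0,"z":0,"rx":0,"ry":0,"rz":0,"fingers":-1}]' 50
python3 -m creep '[{"x":1,"y":0,"z":0,"rx":0,"ry":0,"rz":0,"fingers":-1},{"x":0,"y":0,"z":0,"rx":0,"ry":0,"rz":0,"fingers":-1}]' 50
python3 -m creep '[{"x":1,"y":0,"z":0,"rx":0,"ry":0,"rz":0,"fingers":-1},{"x":0,"y":0,"z":0,"rx":0,"ry":0,"rz":0,"fingers":-1}]' 50
python3 d.py 518.9 -224.2 50 4.8
```

```text
t: 14.82
tcp_pos: [0.5161, -0.2255, 0.0499]
orientation: [3.141, 0.002, 0.084]
ft_force: [-6.3, -4.9, 2.9]
width: 0.0555
finger_force: 50.0
t: 15.08
tcp_pos: [0.517, -0.2254, 0.0499]
orientation: [3.141, 0.002, 0.084]
ft_force: [-8.2, -4.4, 4.0]
width: 0.0559
finger_force: 50.0
t: 15.32
tcp_pos: [0.518, -0.2253, 0.0499]
orientation: [3.141, 0.002, 0.084]
ft_force: [-7.7, -5.0, 3.0]
width: 0.0557
finger_force: 50.0
shift [ 1.  -1.  -0.1] turn [0.02 0.12 0.01] | tcp [ 518.  -225.3   49.9] rpy [1.7998e+02 1.2000e-01 4.8100e+00] F [-7.7 -5.   3. ] w 55.7 ff 50.0 t 15.325
```

```bash

python3 -m creep '[{"x":0,"y":0,"z":-0.6,"rx":0,"ry":0,"rz":0,"fingers":-1},{"x":0,"y":0,"z":0,"rx":0,"ry":0,"rz":0,"fingers":-1}]' 50
python3 -m creep '[{"x":1,"y":0,"z":0,"rx":0,"ry":0,"rz":0,"fingers":-1},{"x":0,"y":0,"z":0,"rx":0,"ry":0,"rz":0,"fingers":-1}]' 50
python3 -m creep '[{"x":1,"y":0,"z":0,"rx":0,"ry":0,"rz":0,"fingers":-1},{"x":0,"y":0,"z":0,"rx":0,"ry":0,"rz":0,"fingers":-1}]' 50
python3 d.py 518.9 -224.2 50 4.8
```

```text
t: 15.58
tcp_pos: [0.5183, -0.2253, 0.0503]
orientation: [3.141, 0.001, 0.084]
ft_force: [-2.1, -6.0, -5.3]
width: 0.0557
finger_force: 50.0
t: 15.82
tcp_pos: [0.5184, -0.2253, 0.0502]
orientation: [3.142, 0.003, 0.084]
ft_force: [-8.4, -4.8, 0.2]
width: 0.0557
finger_force: 50.0
t: 16.08
tcp_pos: [0.5185, -0.2253, 0.0501]
orientation: [-3.141, 0.005, 0.084]
ft_force: [-16.4, -5.2, 6.1]
width: 0.056
finger_force: 50.0
shift [ 0.5 -1.   0.1] turn [-0.01  0.29 -0.01] | tcp [ 518.5 -225.3   50.1] rpy [-179.99    0.29    4.79] F [-16.4  -5.2   6.1] w 56.0 ff 50.0 t 16.075
```

Both fences now stop the block. I press a little more towards the long fence, then check by numbers.

```bash

python3 -m creep '[{"x":0,"y":-1,"z":0,"rx":0,"ry":0,"rz":0,"fingers":-1},{"x":0,"y":0,"z":0,"rx":0,"ry":0,"rz":0,"fingers":-1},{"x":0,"y":0,"z":0,"rx":0,"ry":0,"rz":0,"fingers":-1}]' 50
python3 - <<'E'
from m2 import *
im,dep=save("side","side7"); C=cloud("side",dep); hsv=cv2.cvtColor(im,cv2.COLOR_RGB2HSV); h,s,v=[hsv[...,i] for i in range(3)]
M=np.zeros((480,640),bool); M[120:230,330:430]=1
F=M&(h>85)&(h<105)&(s>10)&(v>130)&(dep>.2)&(C[...,2]>.04)&(C[...,2]<.06); P=C[F]; print("flange",len(P),np.percentile(P[:,2],[10,50,90]))
A=np.c_[P[:,:2],np.ones(len(P))]; q,*_=np.linalg.lstsq(A,P[:,2],rcond=None); print("slopes",q[:2])
P=onplane("side",np.argwhere(F)[:,::-1],.051); print(cv2.minAreaRect(np.float32(P[:,:2]*1000)))
F=M&(s>120)&(h>95)&(h<130)
for uv in pix(F,0,0)[:3]: print("fence",rect(uv,"side",.02))
E
python3 d.py 518.9 -224.2 50 4.8
```

```text
t: 16.45
tcp_pos: [0.5186, -0.2252, 0.0502]
orientation: [3.141, 0.004, 0.083]
ft_force: [-14.2, -9.2, 2.7]
width: 0.0555
finger_force: 50.0
flange 93 [0.05088686 0.05224261 0.05396452]
slopes [-0.005061    0.00813751]
((518.1005859375, -224.61798095703125), (79.17762756347656, 40.68217086791992), 5.903831481933594)
fence (array([ 487. , -185.4]), array([121.3,  30.2]), 4.8)
fence (array([ 712.2, -381. ]), array([39.9, 10. ]), -60.6)
shift [ 0.4 -0.9  0.1] turn [ 0.05  0.26 -0.03] | tcp [ 518.5 -225.2   50.2] rpy [179.95   0.26   4.77] F [-14.  -10.7   3.5] w 55.7 ff 50.0 t 16.5
```

Both contacts hold at about 14 N and 10 N. The block is within 1 mm of its seat, level, with the cover down (flange top at 52 mm against an expected 51 mm).

```bash

python3 -m creep '[{"x":0,"y":0,"z":0,"rx":0,"ry":0,"rz":0,"fingers":-1},{"x":0,"y":0,"z":0,"rx":0,"ry":0,"rz":0,"fingers":-1},{"x":0,"y":0,"z":0,"rx":0,"ry":0,"rz":0,"fingers":-1},{"x":0,"y":0,"z":0,"rx":0,"ry":0,"rz":0,"fingers":-1}]' 50
python3 -c "
from station import ctrl
print(ctrl.hand_in())"
```

```text
t: 17.0
tcp_pos: [0.5185, -0.2252, 0.0501]
orientation: [3.141, 0.005, 0.083]
ft_force: [-13.8, -9.9, 2.9]
width: 0.0559
finger_force: 50.0
the job is handed in; nothing more can be done
None
```

I handed the job in at 17 s with the cover fully down and the block held pressed into the corner (about 14 N towards the short fence and 10 N towards the long one); hand-in returned no verdict, and I did not re-measure the bystanders, though no move came near them.

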